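# Reset the tool caddy's follower and park the tamper

### The job

On the wooden tool caddy, squeeze the sliding follower's black release lever against its upright metal handle, keep it squeezed while you slide the divider level with the red clip on the back rim, and let go so that the lever's tooth drops fully into that notch. Then stand the tamper with the brown wooden handle upright on the caddy floor in the bay you have widened, between the divider and the caddy's left end. Do not disturb the black-handled tamper, the shot glass or the shaker.

Things in the scene. Friction and masses are not known exactly. Their poses are not given: they have to be found in the camera images.
- caddy: Fixed wooden caddy 260 mm long (y axis; +y = left end seen from the robot), 128 mm deep (x from -50 to +78 mm, +x away from the robot), yaw within 0.1 rad. Origin under it at worktop height; floor 8 mm up. Inner faces: ends y = +-124, back x = +72 mm; walls 45 mm high. In front the bays are closed by a low curb (rear face x = -10, 20 mm high) before the steel rack. Notches have 3 mm play
- follower (a joint): Slide of the follower, m: about 0 in the first notch, where it starts (bay at its left only 36 mm wide), grows toward the caddy's right end (-y); notches at 0, 0.026, 0.052, 0.078, 0.104. Locked while the tooth is in a notch; friction about 1.5 N when released
- follower_mark (a point): Top rear corner of the divider, an aluminium plate 5 mm thick that crosses the caddy to its back wall, top 52 mm above the worktop. The point is mid-thickness, 70 mm behind (caddy +x) the caddy's origin; it has the same caddy y as a clip when the follower sits in that clip's notch. Axes as the caddy's
- squeeze_point (a point): Between handle and lever, beside the divider's front end, 95 mm above the worktop, mid-width (handle 30 mm, lever 28 mm along caddy x). Handle's outer face 18 mm to its left (caddy +y); lever's outer face 33 mm to its right at rest (51 mm overall), about 14 mm when squeezed. Handle top 115, lever top 113 mm above the worktop; solid carriage below 40 mm. Moves with the follower
- release_lever (a joint): Black lever at the right (-y) of the handle, hinged along caddy x 26 mm above the worktop; rad: 0 = at rest, tooth fully in a notch; grows as its top is squeezed toward the handle (caddy +y), stop at 0.28; tooth free from about 0.2. Spring about 4 N (rest) to 7 N (stop) at the squeeze point. Let go between notches it stays near 0.18, tooth on the rack
- clip_red: Red plastic clip, 18 mm along the rim, fixed astride the caddy's back rim, rising to 51 mm above the worktop; marks the wanted notch (third, fourth or fifth). Origin at the rim's top in the clip's middle, axes as the caddy's
- clip_white_a: White clip like the red one, at one of the other two notches; not wanted
- clip_white_b: White clip like the red one, at one of the other two notches; not wanted
- tamper_brown: Tamper with turned dark brown wooden handle and round steel foot, standing right of the caddy in one of two places. 93 mm tall, foot 58 mm in diameter and 19 mm high, handle up to 38 mm in diameter from 26 to 93 mm; 0.27 to 0.5 kg. Origin under the foot's centre, z up. The coffee machine's filter handles stick out over the worktop, to x = 0.50 m, 0.24 to 0.29 m up, at y about 0.10 and -0.18 m
- tamper_black: Same tamper with black handle, standing at the other of the two places; to be left alone
- shot_glass: Clear shot glass, 49 mm in diameter, 62 mm tall, standing loose on the caddy floor near its right end, out of the follower's way; leave alone. Origin under its centre
- shaker: Steel shaker with black lid, 65 mm in diameter, 103 mm tall, standing farther off at the right; leave alone. Origin under its centre
Mind the look-alikes: they are no part of the job. What is shaped like the tamper_brown but green is not meant.

How it is judged:
On the way, in this order (a step that is already met when the one before it is completed fails the run):
1. the follower slid out of its first notch with the lever held squeezed (value of joint release_lever above 0.15 rad and value of joint follower above 0.013 m and contact force between the fingers and release_lever above 0.5 N), for 0.1 s.
2. the follower latched level with the red clip, lever let go (y of follower_mark in the frame of clip_red between -0.007 and 0.007 m and value of joint release_lever below 0.05 rad and contact force between the fingers and release_lever below 0.2 N), for 0.3 s.
At the end, for the whole second after the job is handed in: The divider is within 7 mm of the red clip's middle along the caddy, the lever fully back (under 0.05 rad, tooth in the notch); the brown-handled tamper stands on the caddy floor (within 5 mm of floor height), upright within 0.1 rad and at rest, in the bay between the divider and the left end (y of follower_mark in the frame of clip_red between -0.007 and 0.007 m and value of joint release_lever below 0.05 rad and z of tamper_brown in the frame of caddy between 0.003 and 0.013 m and x of tamper_brown in the frame of caddy between 0 and 0.072 m and y of tamper_brown in the frame of caddy below 0.124 m and y of tamper_brown in the frame of follower_mark above 0.02 m and angle between tamper_brown's own z axis and vertical below 0.1 rad and linear speed of tamper_brown below 0.02 m/s); the robot touches nothing.
It fails at once if the black-handled tamper was moved by more than 20 mm or tipped over (distance of tamper_black from where it was at the start of the episode above 0.02 m or angle between tamper_black's own z axis and vertical above 0.3 rad).
It fails at once if the shot glass was moved by more than 20 mm or tipped over (distance of shot_glass from where it was at the start of the episode above 0.02 m or angle between shot_glass's own z axis and vertical above 0.3 rad).
It fails at once if the shaker was moved by more than 20 mm or tipped over (distance of shaker from where it was at the start of the episode above 0.02 m or angle between shaker's own z axis and vertical above 0.3 rad).
It also fails if it takes over 62 s, if anything falls off the work surface, if the arm or the gripper's body presses on something with over 40 N, if the wrist force passes 120 N, or if a joint passes its speed limit or range.

### The arm

A 6-joint arm with a two-finger parallel gripper is mounted at the origin on a cart in front of the work surface, level with it; the furniture and walls round the work are solid. World frame = base frame: x ahead of the robot, y to its left, z up, the work surface at z = 0. Lengths are in m, angles in rad, forces in N, time in s.
With the tool pointing down it reaches from about 0.35 to 0.875 m from the base axis. Payload 4.2 kg.
Tool frame: the origin (TCP) lies between the finger pads; the fingertips stand 14 mm ahead of it and the grasp point (between the pads) lies 5 mm behind it; z points along the fingers, y is the direction in which the jaws open and shut (so a half turn about z gives the same grasp; the last joint's range is limited). The gripper opens to 85 mm and grips with 20 to 120 N. Pads are 22 mm wide; open, the fingers measure 114 mm over their backs; the gripper's body (76 mm by 85 mm) begins 54 mm behind the grasp point. The pads swing forward as they close: fully open they stand 13 mm farther back than shut.
Start: joints at [-0.972, 0.385, 0.008, 0, -1.194, -0.259], TCP at [0.208, -0.589, 0.245] pointing down, gripper open.
Joint ranges: [-3.14, 3.14], [-1.21, 2.06], [-1.07, 1.41], [-3.16, 2.05], [-2.99, -0.16], [-3.1, 3.1]. Speed limits (rad/s): [2.79, 2.79, 3.14, 3.14, 3.14, 3.14].

### API

Orientations are given as a rotation vector (axis times angle).
In Python, from cell import state, grab_frame, camera_info, arm gives the robot as it stands.
- The arm moves only by the tool move_arm, never from a script. Its argument "rows" is a list of rows, each an object of numbers: "tx", "ty", "tz": the shift along the tool's x, y, z scaled (see below); "roll": the turn about the tool's z scaled (see below). In form: [{"tx": .., "ty": .., "tz": .., "roll": ..}, ...]. A call has 1 to 5 rows; each row shifts and turns the commanded pose from where the row before left it, along the tool's axes as they then stand; what a row does not reach is not made up. The controller multiplies each number of a shift by 250 mm and each number of a turn by 2 rad. A row lasts 1/12 s, in which the tool goes at most 41.7 mm and 7.16 degrees, less where a joint would pass 70% of its speed; a pose out of reach is approached as far as the arm can. A call with a number of a shift or a turn outside -1 to 1 is refused whole. A call with a gripper value outside its range is refused whole. "fingers" is the opening, from 0 (shut) to 1 (fully open), set as the call begins (left out, the last holds). The fingers move at their own pace and stop on an object; "newtons" is the grip in N (left out, the last holds). Time passes only in rows, so rows that do not move let the fingers close. It gives the time, the measured TCP pose, the force and the opening at its end, in the units of the state.
- state(): the state, without advancing time (a new reading comes with each control period).
- grab_frame(name): name is "side" or "top"; returns (picture, depth): 400x640x3 uint8, red, green, blue; 400x640 float32, m along the optical axis (not along the pixel's ray), 0 where there is no reading.
- camera_info(name): a dict with "fovy" (degrees; the focal length in pixels is half the picture's height over the tangent of half this angle, whatever the lens; pixels are square), "cx", "cy" (the principal point, pixels), "k1" (the pictures are not rectified: a ray, as slopes to the right and down, at radius r is drawn at 1 + k1 r^2 times it, then the intrinsics apply), "camera_from_world" (4x4, takes a point from world to camera coordinates). Camera axes: x right, y down, z forward; pixel columns grow to the right and rows downward; lengths in m; the calibration is good to about 2 mm. A picture is of the moment at which its call begins. camera_info takes no time and is no camera call.
- arm.sign_off(): hands the job in, once; it reports no verdict.
The state is a dict: "time_s": time; "qpos": joint angles; "qd": joint speeds; "effort": joint torques, N m; "position": TCP position; "ee_rot": TCP orientation; "force": force on the tool from outside, world axes, zero at the start; "torque": the same for the moment, N m; "opening": finger opening in m.
Only numpy, scipy, OpenCV 4.12 (cv2) and the standard library are available. Lean on these libraries where they do the work, as an engineer would, in place of code of your own. Each camera call takes 0.05 s, during which the arm holds its last target.

## Working session

There is one attempt and no reset: what is moved stays moved. The work goes in short steps, Python scripts to look and compute and a tool call to move; the robot and the scene stay as the last step left them, time stands still between calls to the robot, and variables do not carry over. Pictures are saved under pics/ and viewed, and the job is handed in when it is done.

Besides the shell and the picture viewer there is one more tool, called after "Request:" by a JSON object that holds its "name" and its "arguments". move_arm: Moves the arm, as the interface text tells. Its arguments: {"type":"object","properties":{"rows":{"type":"array"},"fingers":{"type":"number"},"newtons":{"type":"number"}},"required":["rows"]}

```bash
ls; mkdir -p pics
cat > h.py <<'E'
import numpy as np,cv2
from cell import state,grab_frame,camera_info,arm
def cam(n):
    c=camera_info(n); f=200/np.tan(np.radians(c['fovy'])/2); return c,f,np.array(c['camera_from_world'])
def unproj(n,u,v,d):
    c,f,T=cam(n); x=(u-c['cx'])/f; y=(v-c['cy'])/f
    rd=np.hypot(x,y); r=rd
    for _ in range(20): r=rd/(1+c['k1']*r*r)
    s=r/rd if rd>0 else 1
    p=np.array([x*s*d,y*s*d,d,1]); return (np.linalg.inv(T)@p)[:3]
def ray(n,u,v):
    a=unproj(n,u,v,0.0);b=unproj(n,u,v,1.0);return a,b-a
def atz(n,u,v,z):
    a,d=ray(n,u,v); return a+d*(z-a[2])/d[2]
def proj(n,p):
    c,f,T=cam(n); q=T@np.append(p,1); x,y=q[0]/q[2],q[1]/q[2]; k=1+c['k1']*(x*x+y*y)
    return np.array([x*k*f+c['cx'],y*k*f+c['cy']])
def save(n,tag):
    im,d=grab_frame(n); cv2.imwrite(f'pics/{tag}.png',im[:,:,::-1]); np.savez(f'pics/{tag}.npz',im=im,d=d); return im,d
def crop(im,u0,v0,u1,v1,k,name):
    cv2.imwrite(f'pics/{name}.png',cv2.resize(im[v0:v1,u0:u1,::-1],None,fx=k,fy=k,interpolation=cv2.INTER_CUBIC))
E
python3 - <<'E'
from h import *
s=state();print({k:np.round(v,3) for k,v in s.items()})
for n in('side','top'):
    save(n,n+'0'); c=camera_info(n); print(n,c['fovy'],c['cx'],c['cy'],c['k1'],np.linalg.inv(np.array(c['camera_from_world'])).round(3).tolist())
E
```

```text
pics
{'time_s': np.float64(0.0), 'qpos': array([-9.720e-01,  3.860e-01,  7.000e-03, -1.000e-03, -1.194e+00,
       -2.590e-01]), 'qd': array([-0.   ,  0.   , -0.   ,  0.   ,  0.002, -0.001]), 'effort': array([ 1.0000e-03, -3.9229e+01,  1.8840e+01,  4.1860e+00, -5.0000e-03,
       -0.0000e+00]), 'position': array([ 0.208, -0.589,  0.244]), 'ee_rot': array([ 5.310e-01, -3.096e+00, -3.000e-03]), 'force': array([-0.007,  0.326,  0.298]), 'torque': array([-0.003,  0.004,  0.005]), 'opening': np.float64(0.085)}
side 52.38826665769301 318.5205741258723 199.7809854447006 -0.10602775616568316 [[-0.827, -0.239, 0.509, -0.105], [-0.562, 0.381, -0.734, 0.903], [-0.018, -0.893, -0.45, 0.656], [0.0, 0.0, 0.0, 1.0]]
top 42.74674485392865 319.3609302952352 194.19177711561167 0.04704922497853397 [[0.027, -0.992, 0.12, 0.368], [-1.0, -0.025, 0.013, -0.046], [-0.01, -0.12, -0.993, 1.673], [0.0, 0.0, 0.0, 1.0]]
```

View pics/side0.png

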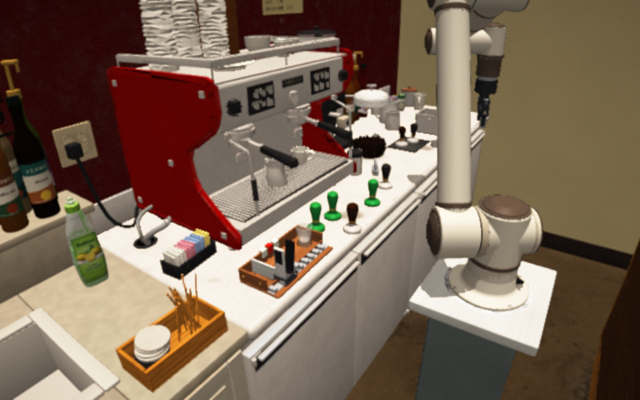

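View pics/top0.png

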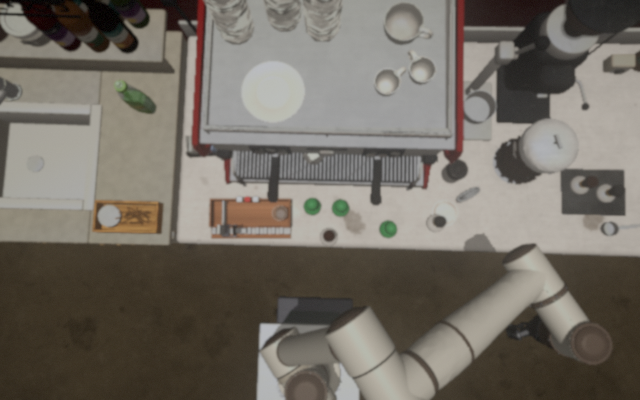

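Run:
```python
from h import *
a=np.load('pics/side0.npz')['im'];b=np.load('pics/top0.npz')['im']
crop(a,230,215,350,305,6,'s0c');crop(b,195,180,325,250,6,'t0c')
crop(a,290,150,410,240,6,'s0d');crop(b,300,180,450,250,5,'t0d')
```

```text
(no output)
```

View pics/s0c.png

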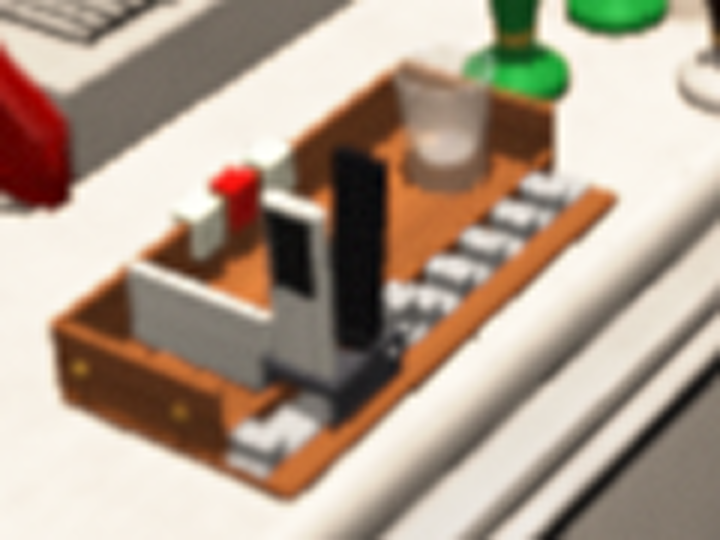

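View pics/t0c.png

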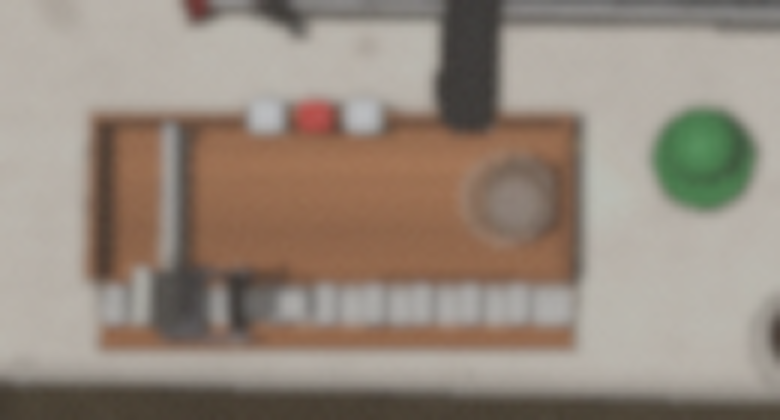

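View pics/s0d.png

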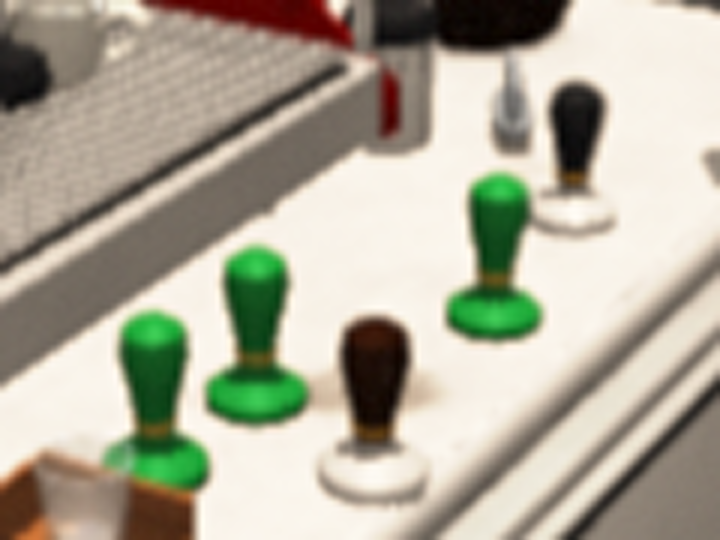

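View pics/t0d.png

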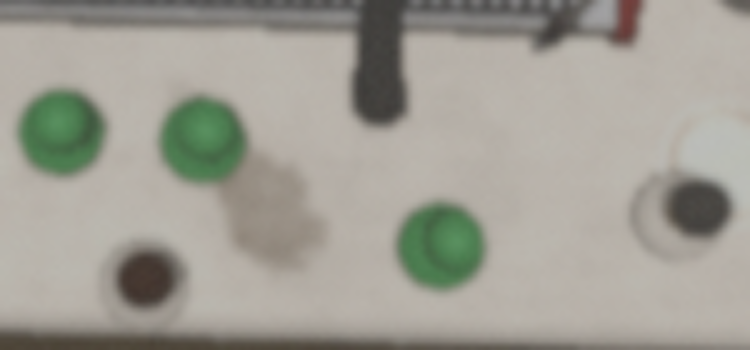

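```bash
cat > fit.py <<'E'
from h import *
from scipy.optimize import least_squares
def F(u,o,k=6): return (np.array(u)+.5)/k-.5+np.array(o)
T=[((92,113),(78,130,45)),((580,117),(78,-130,45)),((316,117),(75,7.5,51)),((268,117),(75,33.5,51)),((363,117),(75,-18.5,51)),((173,122),(70,85.5,52))]
S=[((52,325),(78,130,45)),((400,62),(78,-130,45)),((238,176),(75,7.5,51)),((200,213),(75,33.5,51)),((272,150),(75,-18.5,51)),((133,262),(70,87,52))]
T=[('top',F(u,(195,180)),np.array(p)/1e3) for u,p in T]; S=[('side',F(u,(230,215)),np.array(p)/1e3) for u,p in S]
def w(P,p): c,s=np.cos(P[2]),np.sin(P[2]); return np.array([P[0]+c*p[0]-s*p[1],P[1]+s*p[0]+c*p[1],p[2]])
def fit(L):
    f=lambda P:np.concatenate([proj(n,w(P,p))-u for n,u,p in L])
    r=least_squares(f,[.47,.15,0],loss='soft_l1'); return r.x,f(r.x).reshape(-1,2)
if __name__=='__main__':
    for L in(T,S,T+S):
        x,r=fit(L);print(x.round(4));print(r.round(1).tolist())
    # brown, black
    for nm,o in(('foot',.019),):
        print('brown top foot',atz('top',*F((145,282),(300,180),5),.019),'handle top',atz('top',*F((147,280),(300,180),5),.093))
    print('side foot c z.019',atz('side',*F((373,462),(290,150)),.019),'top z.093',atz('side',*F((375,335),(290,150)),.088))
    d=np.load('pics/top0.npz')['d']; 
    u,v=F((145,282),(300,180),5).round().astype(int); print(d[v-1:v+2,u-1:u+2],unproj('top',u,v,d[v,u]))
    d=np.load('pics/side0.npz')['d'];u,v=F((375,345),(290,150)).round().astype(int);print(unproj('side',u,v,d[v,u]))
E
python3 fit.py
```

```text
[0.468  0.1965 0.0134]
[[-0.3, -0.5], [-0.5, -0.2], [0.3, 0.1], [0.2, -0.0], [0.6, 0.1], [-0.4, 0.5]]
[0.4677 0.2005 0.0425]
[[0.2, -0.0], [0.4, -0.8], [-0.3, 0.4], [0.1, -1.2], [-0.2, 0.3], [-0.2, 0.7]]
[0.4687 0.1982 0.0243]
[[-1.1, -0.3], [-1.3, -0.8], [-0.5, -0.2], [-0.6, -0.2], [-0.2, -0.2], [-1.2, 0.5], [0.2, -1.2], [1.5, -1.3], [0.3, -0.3], [0.5, -2.0], [0.5, -0.3], [-0.0, -0.3]]
brown top foot [ 0.43343128 -0.0568617   0.019     ] handle top [ 0.43178069 -0.05756305  0.093     ]
side foot c z.019 [ 0.42636653 -0.04004298  0.019     ] top z.093 [ 0.43087393 -0.04721155  0.088     ]
[[1.5806438 1.5782479 1.570416 ]
 [1.5789948 1.5772008 1.5719652]
 [1.5782949 1.5694461 1.5753491]] [ 0.43061613 -0.05760505  0.09137163]
[ 0.42495436 -0.03642515  0.08906896]
```

```bash
cat > ov.py <<'E'
from fit import *
import sys
def circ(c,r,z): 
    t=np.linspace(0,2*np.pi,40); return np.c_[c[0]+r*np.cos(t),c[1]+r*np.sin(t),0*t+z]
def draw(im,n,box,k,lines,name):
    u0,v0,u1,v1=box
    o=cv2.resize(im[v0:v1,u0:u1,::-1],None,fx=k,fy=k,interpolation=cv2.INTER_CUBIC)
    for L,col in lines:
        q=np.array([(proj(n,p)-[u0,v0]+.5)*k-.5 for p in L]).round().astype(np.int32); cv2.polylines(o,[q],False,col,1)
    cv2.imwrite(f'pics/{name}.png',o)
def tamper(c,col=(255,0,255)): return [(circ(c,.029,0),col),(circ(c,.029,.019),col),(circ(c,.019,.083),col)]
def caddy(P,slide=0,col=(255,0,255)):
    m=lambda *pts:[w(P,np.array(p)/1e3) for p in pts]
    y=85.5-slide*1e3
    L=[(m((78,130,45),(78,-130,45),(-16,-130,45)),col),(m((78,130,45),(-16,130,45)),col),(m((-50,130,0),(-50,-130,0)),col),(m((78,130,0),(-50,130,0)),col),(m((78,130,0),(78,130,45)),col),
     (m((72,y-2.5,52),(-10,y-2.5,52)),(255,255,0)),(m((72,y+2.5,52),(-10,y+2.5,52)),(255,255,0))]
    for yy in(33.5,7.5,-18.5): L.append((m((71,yy-9,51),(79,yy-9,51),(79,yy+9,51),(71,yy+9,51),(71,yy-9,51)),(0,255,255)))
    return L
E
python3 - <<'E'
from ov import *
P=[.468,.1975,.018]
a=np.load('pics/side0.npz')['im'];b=np.load('pics/top0.npz')['im']
c=[.432,-.053]
L=tamper(c)+caddy(P)
draw(a,'side',(230,190,370,300),L and 5,L,'os0'); draw(b,'top',(195,180,345,250),5,L,'ot0')
E
```

```text
(no output)
```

View pics/os0.png

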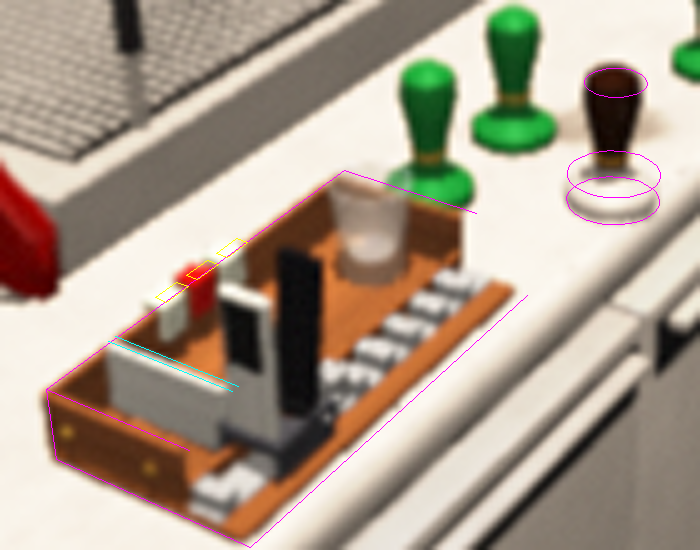

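View pics/ot0.png

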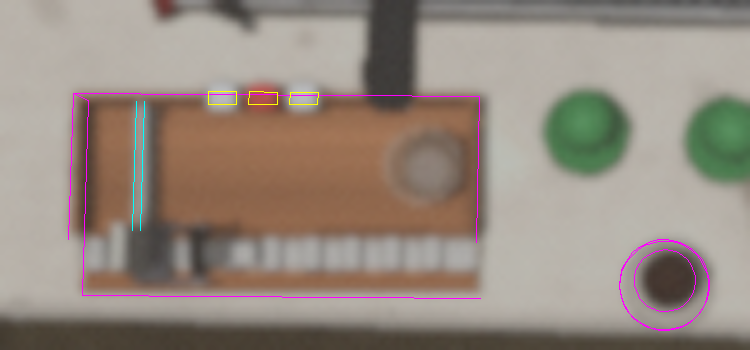

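Run:
```python
from fit import *
P=[.468,.1985,.018]
def inv(q): c,s=np.cos(P[2]),np.sin(P[2]); d=q-np.array([P[0],P[1],0]); return np.array([c*d[0]+s*d[1],-s*d[0]+c*d[1],q[2]])
for nm,cam_,u,o,z,k in [('handle top','top',(181,300),(195,180),.115,6),('lever top','top',(238,302),(195,180),.113,6),('handle side','side',(296,205),(230,215),.115,6),('lever side','side',(358,157),(230,215),.113,6),
 ('black top','top',(672,215),(300,180),.019,5),('g1','top',(62,132),(300,180),.03,5),('g2','top',(203,140),(300,180),.03,5),('g3','top',(440,246),(300,180),.03,5),('filterL','top',(380,110),(300,180),.265,5)]:
    q=atz(cam_,*F(u,o,k),z); print(nm,q.round(4),inv(q).round(4))
```

```text
handle top [0.441  0.2604 0.115 ] [-0.0258  0.0624  0.115 ]
lever top [0.4408 0.2319 0.113 ] [-0.0265  0.0338  0.113 ]
handle side [0.4409 0.2863 0.115 ] [-0.0255  0.0883  0.115 ]
lever side [0.444  0.2421 0.113 ] [-0.0232  0.044   0.113 ]
black top [ 0.4857 -0.3953  0.019 ] [ 0.007 -0.594  0.019]
g1 [ 0.5282 -0.0008  0.03  ] [ 0.0566 -0.2004  0.03  ]
g2 [ 0.5253 -0.092   0.03  ] [ 0.0521 -0.2915  0.03  ]
g3 [ 0.461  -0.2452  0.03  ] [-0.0149 -0.4435  0.03  ]
filterL [ 0.522  -0.1828  0.265 ] [ 0.0472 -0.3822  0.265 ]
```

Run:
```python
from fit import *
for n,box in(('side',(272,236,300,275)),('top',(212,222,244,240))):
    d=np.load(f'pics/{n}0.npz')['d']
    pts=np.array([unproj(n,u,v,d[v,u]) for v in range(box[1],box[3]) for u in range(box[0],box[2]) if d[v,u]>0])
    m=pts[(pts[:,2]>.07)&(pts[:,2]<.13)]
    h,e=np.histogram(m[:,1],bins=np.arange(.2,.32,.006)); print(n,list(zip(e.round(3),h)))
    print('zmax',m[:,2].max(), 'x range',np.percentile(m[:,0],[2,50,98]))
    a=m[m[:,1]>.262];b=m[m[:,1]<.258]; print(np.median(a,0),np.median(b,0))
```

```text
side [(np.float64(0.2), np.int64(0)), (np.float64(0.206), np.int64(0)), (np.float64(0.212), np.int64(0)), (np.float64(0.218), np.int64(0)), (np.float64(0.224), np.int64(0)), (np.float64(0.23), np.int64(0)), (np.float64(0.236), np.int64(24)), (np.float64(0.242), np.int64(111)), (np.float64(0.248), np.int64(35)), (np.float64(0.254), np.int64(0)), (np.float64(0.26), np.int64(0)), (np.float64(0.266), np.int64(0)), (np.float64(0.272), np.int64(0)), (np.float64(0.278), np.int64(6)), (np.float64(0.284), np.int64(97)), (np.float64(0.29), np.int64(81)), (np.float64(0.296), np.int64(0)), (np.float64(0.302), np.int64(0)), (np.float64(0.308), np.int64(0))]
zmax 0.11711867892734995 x range [0.42848327 0.44089098 0.45628697]
[0.44023525 0.28981388 0.0950975 ] [0.4419155  0.24589028 0.09445318]
top [(np.float64(0.2), np.int64(0)), (np.float64(0.206), np.int64(0)), (np.float64(0.212), np.int64(0)), (np.float64(0.218), np.int64(0)), (np.float64(0.224), np.int64(0)), (np.float64(0.23), np.int64(21)), (np.float64(0.236), np.int64(4)), (np.float64(0.242), np.int64(0)), (np.float64(0.248), np.int64(0)), (np.float64(0.254), np.int64(0)), (np.float64(0.26), np.int64(0)), (np.float64(0.266), np.int64(0)), (np.float64(0.272), np.int64(32)), (np.float64(0.278), np.int64(17)), (np.float64(0.284), np.int64(6)), (np.float64(0.29), np.int64(0)), (np.float64(0.296), np.int64(0)), (np.float64(0.302), np.int64(0)), (np.float64(0.308), np.int64(0))]
zmax 0.12226977312492826 x range [0.42771764 0.44128103 0.45570838]
[0.44050512 0.27769677 0.10848857] [0.44343575 0.23339465 0.10829502]
```

Request:
{"name": "move_arm", "arguments": {"rows": [{"roll": 0.054},{"roll": 0.054},{"roll": 0.052},{"tx": -0.077,"ty": 0.13},{"tx": -0.077,"ty": 0.13}], "fingers": 1, "newtons": 30}}

```text
invalid input
```

Request:
{"name": "move_arm", "arguments": {"rows": [{"tx": -0.077,"ty": 0.13},{"tx": -0.077,"ty": 0.13},{"tx": -0.077,"ty": 0.13},{"tx": -0.077,"ty": 0.13},{"tx": -0.077,"ty": 0.13}]}}

```text
invalid input
```

Request:
{"name": "move_arm", "arguments": {"rows": [{"tx": -0.077,"ty": 0.13},{"tx": -0.077,"ty": 0.13},{"tx": -0.077,"ty": 0.13},{},{}]}}

```text
invalid input
```

Request:
{"name": "move_arm", "arguments": {"rows": [{"tx": 0,"ty": 0,"tz": 0,"roll": 0.054},{"tx": 0,"ty": 0,"tz": 0,"roll": 0.054},{"tx": 0,"ty": 0,"tz": 0,"roll": 0.052},{"tx": -0.077,"ty": 0.13,"tz": 0,"roll": 0},{"tx": -0.077,"ty": 0.13,"tz": 0,"roll": 0}], "fingers": 1, "newtons": 30}}

```text
time_s: 0.52
position: [0.245, -0.5233, 0.2438]
ee_rot: [0.025, -3.14, -0.003]
force: [0.2, 0.6, 0.3]
opening: 0.0854
```

Request:
{"name": "move_arm", "arguments": {"rows": [{"tx": -0.077,"ty": 0.13,"tz": 0,"roll": 0},{"tx": -0.077,"ty": 0.13,"tz": 0,"roll": 0},{"tx": -0.077,"ty": 0.13,"tz": 0,"roll": 0},{"tx": -0.077,"ty": 0.13,"tz": 0,"roll": 0},{"tx": -0.077,"ty": 0.13,"tz": 0,"roll": 0}]}}

```text
time_s: 0.93
position: [0.3388, -0.3573, 0.245]
ee_rot: [0.03, -3.141, -0.001]
force: [1.0, -0.4, 0.6]
opening: 0.0851
```

Request:
{"name": "move_arm", "arguments": {"rows": [{"tx": -0.077,"ty": 0.13,"tz": 0,"roll": 0},{"tx": -0.077,"ty": 0.13,"tz": 0,"roll": 0},{"tx": -0.077,"ty": 0.13,"tz": 0,"roll": 0},{"tx": 0,"ty": 0.15,"tz": 0,"roll": 0},{"tx": 0,"ty": 0.15,"tz": 0,"roll": 0}]}}

```text
time_s: 1.35
position: [0.3932, -0.1837, 0.2448]
ee_rot: [0.031, -3.14, -0.0]
force: [0.2, 0.5, 0.4]
opening: 0.0856
```

Request:
{"name": "move_arm", "arguments": {"rows": [{"tx": 0,"ty": 0.15,"tz": 0,"roll": 0},{"tx": 0,"ty": 0.15,"tz": 0,"roll": 0},{"tx": 0,"ty": 0.15,"tz": 0,"roll": 0},{"tx": 0,"ty": 0.15,"tz": 0,"roll": 0},{"tx": 0,"ty": 0.15,"tz": 0,"roll": 0}]}}

```text
time_s: 1.77
position: [0.3884, 0.0036, 0.2453]
ee_rot: [-0.031, 3.141, 0.0]
force: [0.5, -0.5, 0.8]
opening: 0.0855
```

Request:
{"name": "move_arm", "arguments": {"rows": [{"tx": 0,"ty": 0.15,"tz": 0,"roll": 0},{"tx": 0,"ty": 0.15,"tz": 0,"roll": 0},{"tx": 0,"ty": 0.15,"tz": 0,"roll": 0},{"tx": 0,"ty": 0.1,"tz": 0,"roll": 0},{"tx": 0,"ty": 0,"tz": 0,"roll": 0}]}}

```text
time_s: 2.18
position: [0.3866, 0.1431, 0.2452]
ee_rot: [-0.039, 3.141, 0.001]
force: [0.4, -0.5, -0.3]
opening: 0.0856
```

Request:
{"name": "move_arm", "arguments": {"rows": [{"tx": -0.057,"ty": 0.12,"tz": 0,"roll": 0},{"tx": -0.057,"ty": 0.12,"tz": 0,"roll": 0},{"tx": -0.057,"ty": 0.12,"tz": 0,"roll": 0},{"tx": -0.057,"ty": 0.11,"tz": 0,"roll": 0},{"tx": 0,"ty": 0,"tz": 0,"roll": 0}]}}

```text
time_s: 2.6
position: [0.4433, 0.2616, 0.2443]
ee_rot: [-0.034, 3.141, -0.0]
force: [-0.4, 0.0, 1.6]
opening: 0.0857
```

Request:
{"name": "move_arm", "arguments": {"rows": [{"tx": 0,"ty": 0,"tz": 0.08,"roll": 0},{"tx": 0,"ty": 0,"tz": 0.08,"roll": 0},{"tx": 0,"ty": 0,"tz": 0.08,"roll": 0},{"tx": 0,"ty": 0,"tz": 0.06,"roll": 0},{"tx": 0,"ty": 0,"tz": 0,"roll": 0}]}}

```text
time_s: 3.02
position: [0.4391, 0.2556, 0.1668]
ee_rot: [0.029, -3.135, 0.008]
force: [-0.7, -0.8, -1.3]
opening: 0.0855
```

Run:
```python
from ov import *
s=state(); print(s['position'],s['ee_rot'])
a,_=save('side','side1');b,_=save('top','top1')
p=s['position']
L=[([p+[0,.0425,-.014],p+[0,-.0425,-.014]],(255,0,255)),(circ(p,.01,p[2]),(0,255,0))]
draw(a,'side',(235,190,345,300),6,L,'os1');draw(b,'top',(195,170,325,260),6,L,'ot1')
```

```text
[0.43912865 0.2556046  0.16682829] [ 0.0287964  -3.13512551  0.0082625 ]
```

View pics/os1.png

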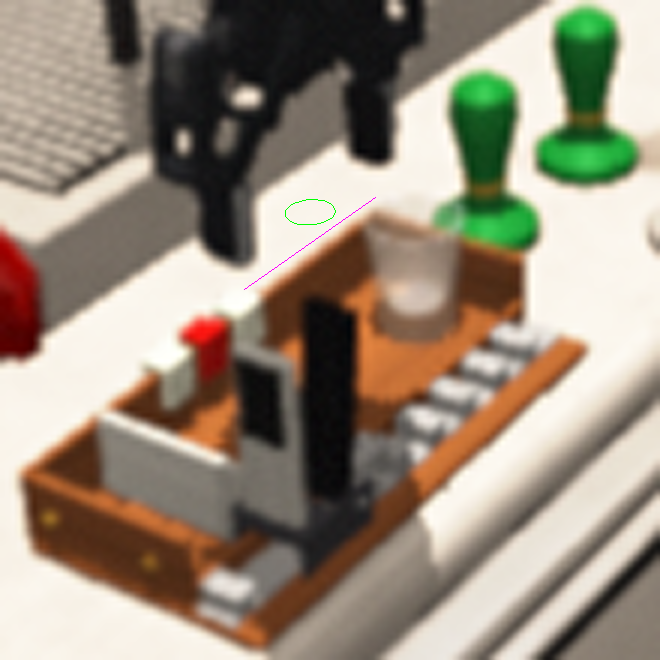

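View pics/ot1.png

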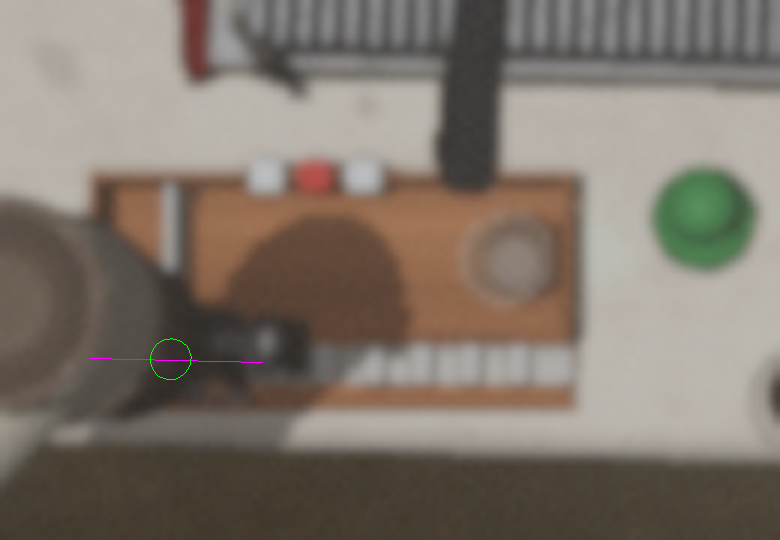

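Run:
```python
from ov import *
s=state(); print(s['time_s'],s['position'],s['ee_rot'],s['qpos'],s['qd'].round(3) if hasattr(s['qd'],'round') else s['qd'])
a,_=save('side','side1b');s=state(); print(s['time_s'],s['position'],s['ee_rot'])
p=s['position']
L=[]
for sg in(1,-1):
    q=p+[0,sg*.0425,-.001]; f=.011
    q2=p+[0,sg*.057,-.001]
    L.append(([q+[f,0,0],q-[f,0,0],q2-[f,0,0],q2+[f,0,0],q+[f,0,0]],(255,0,255)))
draw(a,'side',(235,190,345,300),6,L,'os1b')
```

```text
3.1167 [0.44108723 0.25733867 0.17025097] [ 3.06498570e-02 -3.14079076e+00  1.84266822e-03] [ 8.46584901e-01  2.63530327e-01 -3.77055202e-01  3.76231146e-04
 -9.31518645e-01 -2.39808922e+00] [ 0.    -0.021  0.032  0.008  0.002 -0.002]
3.1667 [0.44155301 0.25789646 0.17108402] [-3.09565872e-02  3.14054625e+00  5.09557355e-04]
```

View pics/os1b.png

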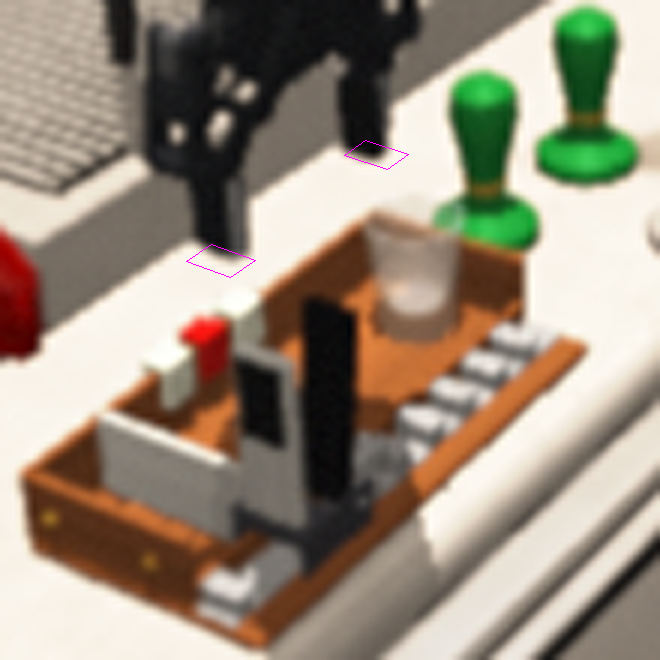

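Request:
{"name": "move_arm", "arguments": {"rows": [{"tx": 0,"ty": 0.024,"tz": 0,"roll": 0},{"tx": 0,"ty": 0,"tz": 0,"roll": 0},{"tx": 0,"ty": 0,"tz": 0.08,"roll": 0},{"tx": 0,"ty": 0,"tz": 0.08,"roll": 0},{"tx": 0,"ty": 0,"tz": 0.05,"roll": 0}]}}

```text
time_s: 3.58
position: [0.4407, 0.2641, 0.1172]
ee_rot: [0.031, -3.141, -0.001]
force: [-0.1, -0.6, 0.0]
opening: 0.0859
```

Request:
{"name": "move_arm", "arguments": {"rows": [{"tx": 0,"ty": 0,"tz": 0.05,"roll": 0},{"tx": 0,"ty": 0,"tz": 0.05,"roll": 0},{"tx": 0,"ty": 0,"tz": 0.014,"roll": 0},{"tx": 0,"ty": 0,"tz": 0,"roll": 0},{"tx": 0,"ty": 0,"tz": 0,"roll": 0}]}}

```text
time_s: 4.0
position: [0.4414, 0.2645, 0.0901]
ee_rot: [-0.032, 3.14, 0.001]
force: [-0.6, -0.0, 0.8]
opening: 0.085
```

Run:
```python
from ov import *
a,_=save('side','side2');b,_=save('top','top2');s=state(); print(s['time_s'],s['position'],s['ee_rot'],s['force'])
crop(a,245,205,325,290,8,'s2c');crop(b,195,180,325,260,6,'t2c')
```

```text
4.1 [0.44153176 0.26464635 0.09036722] [-3.15046002e-02  3.13984299e+00  2.37921375e-03] [ 0.48272347 -0.3013223   0.7758465 ]
```

View pics/s2c.png

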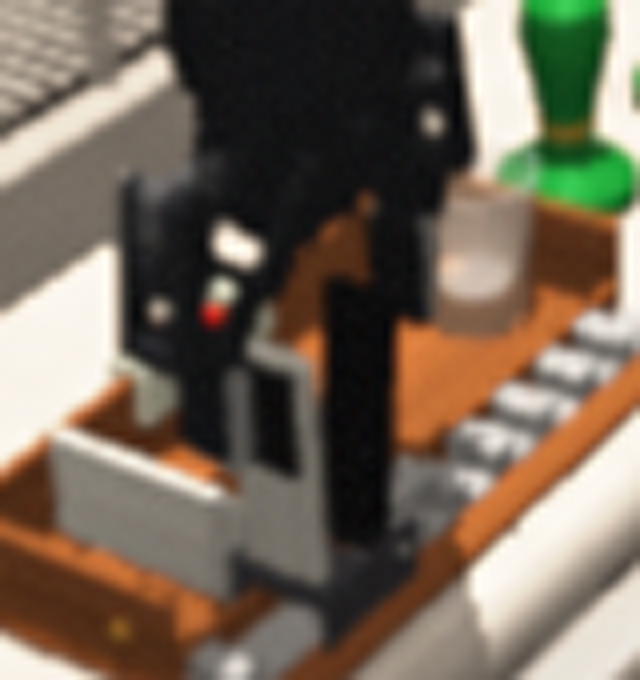

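View pics/t2c.png

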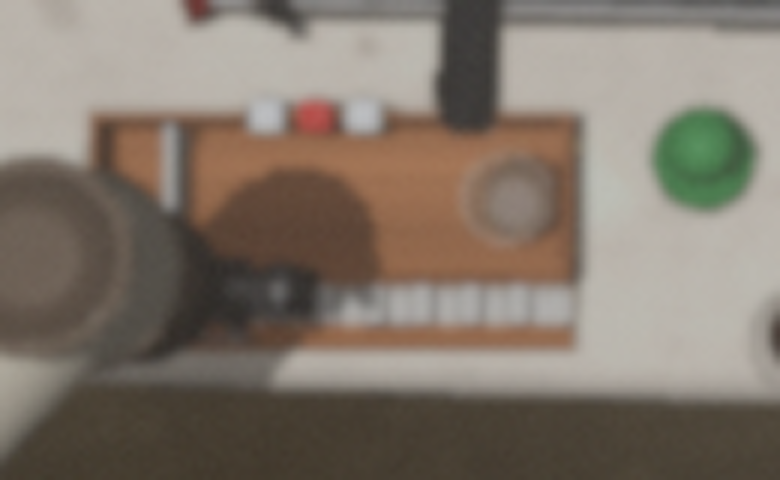

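Run:
```python
from ov import *
a=np.load('pics/side2.npz')['im'];d=np.load('pics/side2.npz')['d']
p=np.array([.4415,.2646,.0904])
def box(x0,x1,y0,y1,z0,z1,col): 
    c=lambda x,y,z:np.array([x,y,z]); L=[]
    for z in(z0,z1): L.append(([c(x0,y0,z),c(x1,y0,z),c(x1,y1,z),c(x0,y1,z),c(x0,y0,z)],col))
    for x in(x0,x1):
        for y in(y0,y1): L.append(([c(x,y,z0),c(x,y,z1)],col))
    return L
L=box(.4265,.4565,.278,.288,.04,.115,(0,255,255))+box(.4275,.4555,.237,.245,.04,.113,(0,255,0))
for s in(1,-1): 
    y=sorted([p[1]+s*.0425,p[1]+s*.057]); L+=box(p[0]-.011,p[0]+.011,*y,.0894,.12,(255,0,255))
draw(a,'side',(245,205,325,290),8,L,'os2')
for n,(u0,v0,u1,v1) in(('Lfinger',(266,245,274,262)),('Rfinger',(292,230,299,244)),('handle',(277,252,283,262)),('lever',(287,244,293,268))):
    pts=np.array([unproj('side',u,v,d[v,u]) for u in range(u0,u1) for v in range(v0,v1)]); print(n,np.median(pts,0).round(4),np.percentile(pts,10,0).round(3),np.percentile(pts,90,0).round(3))
```

```text
Lfinger [0.4355 0.3213 0.1215] [0.43  0.314 0.099] [0.448 0.337 0.15 ]
Rfinger [0.4385 0.222  0.116 ] [0.433 0.22  0.103] [0.448 0.225 0.131]
handle [0.4376 0.2907 0.0966] [0.43  0.289 0.085] [0.445 0.292 0.108]
lever [0.4408 0.2489 0.0746] [0.433 0.244 0.047] [0.448 0.253 0.099]
```

View pics/os2.png

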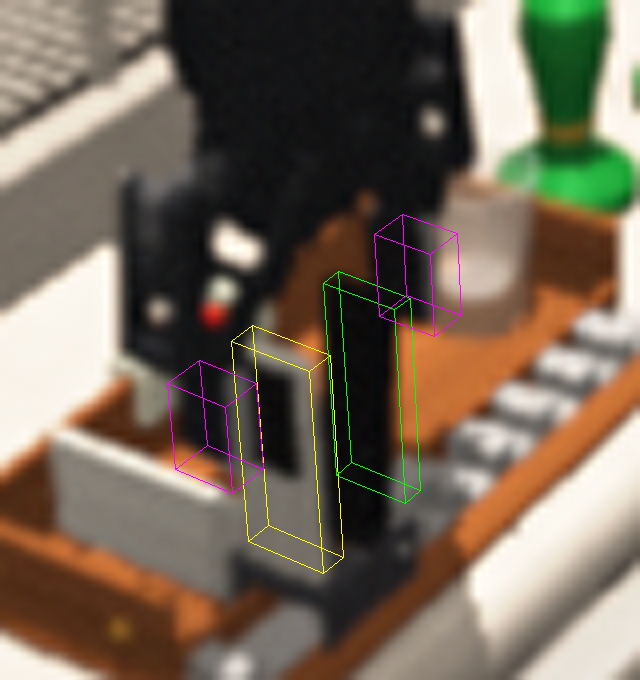

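Request:
{"name": "move_arm", "arguments": {"rows": [{"tx": 0,"ty": 0.02,"tz": 0,"roll": 0},{"tx": 0,"ty": 0.018,"tz": 0,"roll": 0},{"tx": 0,"ty": 0,"tz": 0,"roll": 0},{"tx": 0,"ty": 0,"tz": 0,"roll": 0}]}}

```text
time_s: 4.43
position: [0.4409, 0.2741, 0.0896]
ee_rot: [-0.032, 3.141, 0.001]
force: [0.3, 0.3, 0.0]
opening: 0.0855
```

Request:
{"name": "move_arm", "arguments": {"rows": [{"tx": 0,"ty": 0,"tz": 0,"roll": 0},{"tx": 0,"ty": 0,"tz": 0,"roll": 0}], "fingers": 0.5, "newtons": 30}}

```text
time_s: 4.6
position: [0.4405, 0.2728, 0.0893]
ee_rot: [0.031, -3.141, 0.002]
force: [0.6, -3.7, 3.1]
opening: 0.0637
```

Request:
{"name": "move_arm", "arguments": {"rows": [{"tx": 0,"ty": 0,"tz": 0,"roll": 0},{"tx": 0,"ty": 0,"tz": 0,"roll": 0}]}}

```text
time_s: 4.77
position: [0.4404, 0.2723, 0.0893]
ee_rot: [0.031, -3.14, 0.003]
force: [0.1, -4.7, 2.3]
opening: 0.0427
```

Request:
{"name": "move_arm", "arguments": {"rows": [{"tx": 0,"ty": 0,"tz": 0,"roll": 0},{"tx": 0,"ty": 0,"tz": 0,"roll": 0},{"tx": 0,"ty": 0,"tz": 0,"roll": 0}], "fingers": 0.2}}

```text
time_s: 5.02
position: [0.4406, 0.2736, 0.0901]
ee_rot: [0.033, -3.141, 0.001]
force: [-2.7, -1.5, 6.6]
opening: 0.0326
```

Request:
{"name": "move_arm", "arguments": {"rows": [{"tx": 0,"ty": 0,"tz": 0,"roll": 0},{"tx": 0,"ty": 0,"tz": 0,"roll": 0},{"tx": 0,"ty": 0,"tz": 0,"roll": 0}]}}

```text
time_s: 5.27
position: [0.4406, 0.2736, 0.0901]
ee_rot: [0.033, -3.141, 0.001]
force: [-2.6, -1.2, 7.6]
opening: 0.0325
```

Request:
{"name": "move_arm", "arguments": {"rows": [{"tx": 0,"ty": -0.02,"tz": 0,"roll": 0},{"tx": 0,"ty": -0.03,"tz": 0,"roll": 0},{"tx": 0,"ty": -0.03,"tz": 0,"roll": 0},{"tx": 0,"ty": -0.03,"tz": 0,"roll": 0},{"tx": 0,"ty": -0.03,"tz": 0,"roll": 0}]}}

```text
time_s: 5.68
position: [0.4415, 0.2391, 0.0901]
ee_rot: [-0.033, 3.141, 0.001]
force: [-2.4, 1.9, 5.9]
opening: 0.0328
```

Request:
{"name": "move_arm", "arguments": {"rows": [{"tx": 0,"ty": -0.03,"tz": 0,"roll": 0},{"tx": 0,"ty": -0.03,"tz": 0,"roll": 0},{"tx": 0,"ty": -0.03,"tz": 0,"roll": 0},{"tx": 0,"ty": -0.03,"tz": 0,"roll": 0},{"tx": 0,"ty": -0.03,"tz": 0,"roll": 0}]}}

```text
time_s: 6.1
position: [0.4425, 0.2015, 0.0901]
ee_rot: [-0.033, 3.141, 0.001]
force: [-1.5, 2.5, 7.1]
opening: 0.0327
```

Request:
{"name": "move_arm", "arguments": {"rows": [{"tx": 0,"ty": -0.02,"tz": 0,"roll": 0},{"tx": 0,"ty": 0,"tz": 0,"roll": 0},{"tx": 0,"ty": 0,"tz": 0,"roll": 0},{"tx": 0,"ty": 0,"tz": 0,"roll": 0},{"tx": 0,"ty": 0,"tz": 0,"roll": 0}]}}

```text
time_s: 6.52
position: [0.4426, 0.196, 0.0901]
ee_rot: [-0.033, 3.141, -0.001]
force: [-1.2, -1.8, 6.0]
opening: 0.0328
```

Run:
```python
from ov import *
a,_=save('side','side3');b,_=save('top','top3');s=state(); print(s['time_s'],s['position'],s['ee_rot'],s['force'])
crop(a,235,195,335,290,7,'s3c');crop(b,195,180,325,260,6,'t3c')
```

```text
6.6167 [0.4425959  0.19604787 0.0900863 ] [-3.28238711e-02  3.14095249e+00 -1.03579399e-03] [-1.50909055 -0.95568474  6.16737446]
```

View pics/s3c.png

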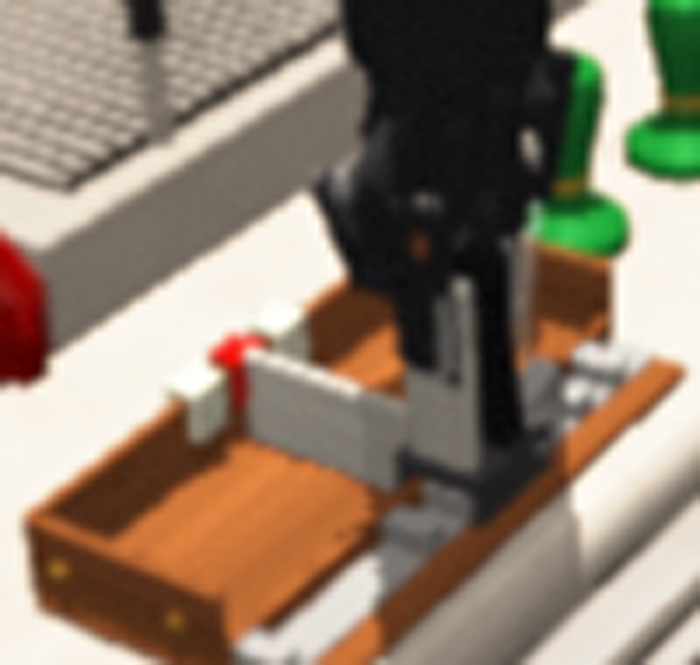

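View pics/t3c.png

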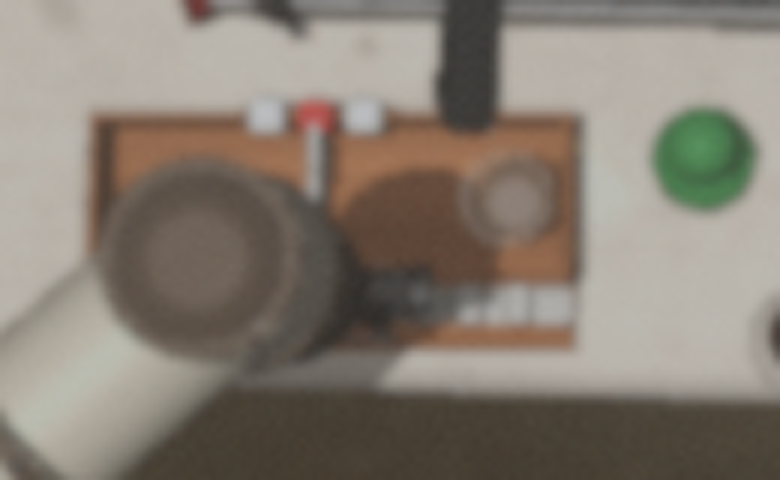

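Request:
{"name": "move_arm", "arguments": {"rows": [{"tx": 0,"ty": -0.012,"tz": 0,"roll": 0},{"tx": 0,"ty": 0,"tz": 0,"roll": 0}], "fingers": 0.45}}

```text
time_s: 6.78
position: [0.4426, 0.1932, 0.0896]
ee_rot: [-0.031, 3.141, 0.001]
force: [-0.9, -0.1, 3.2]
opening: 0.0386
```

Request:
{"name": "move_arm", "arguments": {"rows": [{"tx": 0,"ty": -0.01,"tz": 0,"roll": 0},{"tx": 0,"ty": 0,"tz": 0,"roll": 0}], "fingers": 0.52}}

```text
time_s: 6.95
position: [0.4426, 0.1907, 0.089]
ee_rot: [-0.03, 3.141, 0.002]
force: [0.2, -0.4, -2.4]
opening: 0.0442
```

Request:
{"name": "move_arm", "arguments": {"rows": [{"tx": 0,"ty": -0.01,"tz": 0,"roll": 0},{"tx": 0,"ty": 0,"tz": 0,"roll": 0}], "fingers": 0.6}}

```text
time_s: 7.12
position: [0.4424, 0.1878, 0.0888]
ee_rot: [0.03, -3.141, -0.0]
force: [0.7, -0.5, -4.6]
opening: 0.051
```

Request:
{"name": "move_arm", "arguments": {"rows": [{"tx": 0,"ty": 0,"tz": 0,"roll": 0},{"tx": 0,"ty": 0,"tz": 0,"roll": 0},{"tx": 0,"ty": 0,"tz": 0,"roll": 0},{"tx": 0,"ty": 0,"tz": 0,"roll": 0},{"tx": 0,"ty": 0,"tz": 0,"roll": 0}], "fingers": 1}}

```text
time_s: 7.53
position: [0.4426, 0.1883, 0.0895]
ee_rot: [-0.031, 3.141, 0.001]
force: [0.4, 0.5, -0.1]
opening: 0.0854
```

Run:
```python
from ov import *
a,d=save('side','side4');b,_=save('top','top4');s=state(); print(s['time_s'],s['position'],s['ee_rot'],s['force'])
crop(a,235,195,335,290,7,'s4c');crop(b,195,180,325,260,6,'t4c')
```

```text
7.6333 [0.44255435 0.18815968 0.08945888] [-3.12096713e-02  3.14116586e+00  3.91000401e-04] [ 0.36337369 -0.38025509  0.0206004 ]
```

View pics/s4c.png

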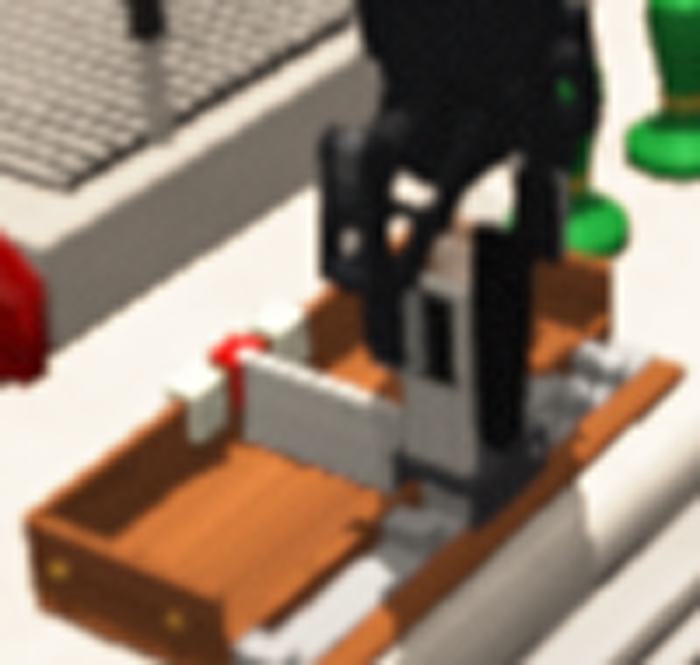

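View pics/t4c.png

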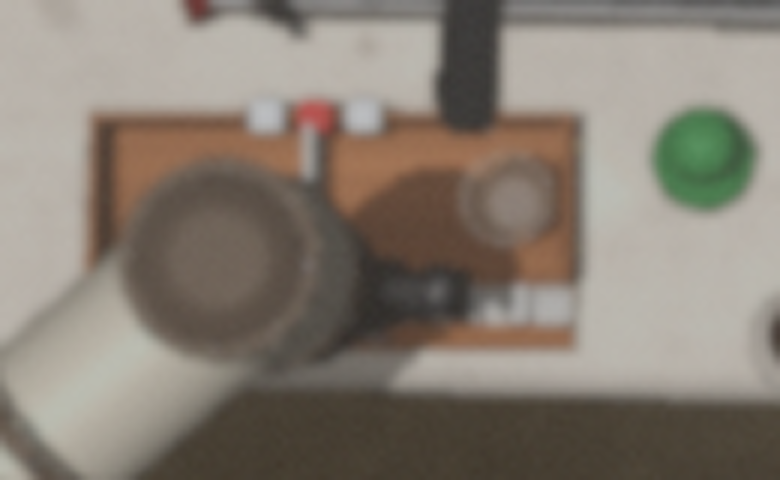

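Request:
{"name": "move_arm", "arguments": {"rows": [{"tx": 0,"ty": 0,"tz": -0.08,"roll": 0},{"tx": 0,"ty": 0,"tz": -0.12,"roll": 0},{"tx": 0,"ty": 0,"tz": -0.12,"roll": 0},{"tx": 0,"ty": 0,"tz": -0.12,"roll": 0},{"tx": 0,"ty": 0,"tz": 0,"roll": 0}]}}

```text
time_s: 8.05
position: [0.4456, 0.19, 0.2056]
ee_rot: [-0.033, 3.13, 0.011]
force: [0.5, 0.0, 0.5]
opening: 0.0854
```

Run:
```python
from ov import *
a,d=save('side','side5');s=state(); print(s['time_s'],s['position'])
pts=np.array([unproj('side',u,v,d[v,u]) for v in range(215,275) for u in range(280,318) if d[v,u]>0])
for z0,z1 in((.08,.095),(.095,.11)):
    m=pts[(pts[:,2]>z0)&(pts[:,2]<z1)&(abs(pts[:,0]-.44)<.012)]
    h,e=np.histogram(m[:,1],bins=np.arange(.13,.24,.004)); print(list(zip(e.round(3).tolist(),h.tolist())))
d0=np.load('pics/side0.npz')['d'];pts=np.array([unproj('side',u,v,d0[v,u]) for v in range(232,280) for u in range(268,305) if d0[v,u]>0])
m=pts[(pts[:,2]>.095)&(pts[:,2]<.11)&(abs(pts[:,0]-.44)<.012)]
h,e=np.histogram(m[:,1],bins=np.arange(.22,.31,.004)); print('start',list(zip(e.round(3).tolist(),h.tolist())))
draw(a,'side',(235,195,335,290),7,caddy([.4677,.2005,.035],.078),'os5')
```

```text
8.1 [0.44407867 0.18929752 0.20274289]
[(0.13, 0), (0.134, 0), (0.138, 0), (0.142, 0), (0.146, 0), (0.15, 0), (0.154, 0), (0.158, 0), (0.162, 0), (0.166, 5), (0.17, 26), (0.174, 5), (0.178, 0), (0.182, 0), (0.186, 0), (0.19, 0), (0.194, 0), (0.198, 0), (0.202, 0), (0.206, 0), (0.21, 8), (0.214, 29), (0.218, 5), (0.222, 0), (0.226, 0), (0.23, 0), (0.234, 0)]
[(0.13, 0), (0.134, 0), (0.138, 0), (0.142, 0), (0.146, 0), (0.15, 0), (0.154, 0), (0.158, 0), (0.162, 1), (0.166, 15), (0.17, 21), (0.174, 1), (0.178, 0), (0.182, 0), (0.186, 0), (0.19, 0), (0.194, 0), (0.198, 0), (0.202, 0), (0.206, 0), (0.21, 9), (0.214, 29), (0.218, 2), (0.222, 0), (0.226, 0), (0.23, 0), (0.234, 0)]Traceback (most recent call last):
  File "<stdin>", line 7, in <module>
  File "h.py", line 6, in unproj
    c,f,T=cam(n); x=(u-c['cx'])/f; y=(v-c['cy'])/f
          ~~~^^^
  File "h.py", line 4, in cam
    c=camera_info(n); f=200/np.tan(np.radians(c['fovy'])/2); return c,f,np.array(c['camera_from_world'])
ValueError: time passes only in moves, steps and waits
```

```bash
sed -i 's/^def cam(n):/import functools\n@functools.lru_cache(None)\ndef cam(n):/' h.py
python3 - <<'E'
from ov import *
def meas(t,u0,u1,y0,y1):
    d=np.load(f'pics/{t}.npz')['d'];pts=np.array([unproj('side',u,v,d[v,u]) for v in range(215,280) for u in range(u0,u1) if d[v,u]>0])
    m=pts[(pts[:,2]>.085)&(pts[:,2]<.107)&(abs(pts[:,0]-.44)<.012)]
    for a,b in((y0,(y0+y1)/2),((y0+y1)/2,y1)):
        q=m[(m[:,1]>a)&(m[:,1]<b)]; print(t,len(q),np.median(q,0).round(4))
meas('side0',268,306,.23,.305);meas('side5',280,318,.155,.23)
a=np.load('pics/side5.npz')['im']
draw(a,'side',(235,195,335,290),7,caddy([.4677,.2005,.035],.078),'os5')
E
```

```text
side0 66 [0.4388 0.2458 0.0961]
side0 64 [0.4376 0.2901 0.0968]
side5 55 [0.4409 0.1708 0.097 ]
side5 57 [0.4391 0.2156 0.0961]
```

View pics/os5.png

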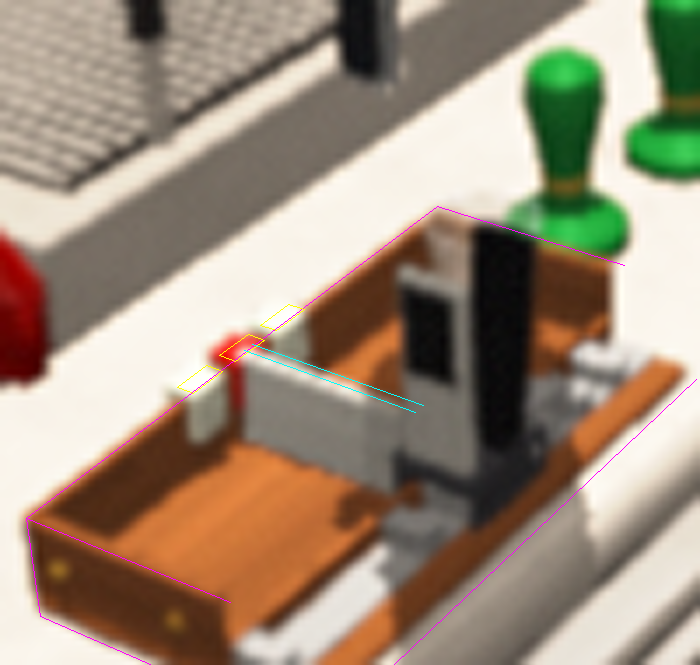

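Request:
{"name": "move_arm", "arguments": {"rows": [{"tx": 0.1,"ty": 0,"tz": 0,"roll": 0},{"tx": 0.07,"ty": -0.08,"tz": 0,"roll": 0},{"tx": 0,"ty": -0.14,"tz": 0,"roll": 0},{"tx": 0,"ty": -0.14,"tz": 0,"roll": 0},{"tx": 0,"ty": -0.14,"tz": 0,"roll": 0}]}}

```text
time_s: 8.52
position: [0.4013, 0.061, 0.1986]
ee_rot: [0.034, -3.14, 0.001]
force: [1.1, -0.1, -0.8]
opening: 0.0855
```

Request:
{"name": "move_arm", "arguments": {"rows": [{"tx": 0,"ty": -0.14,"tz": 0,"roll": 0},{"tx": 0,"ty": -0.14,"tz": 0,"roll": 0},{"tx": -0.06,"ty": -0.14,"tz": 0,"roll": 0},{"tx": -0.06,"ty": -0.04,"tz": 0,"roll": 0},{"tx": 0,"ty": 0,"tz": 0,"roll": 0}]}}

```text
time_s: 8.93
position: [0.4362, -0.0544, 0.1985]
ee_rot: [0.025, -3.141, 0.001]
force: [1.0, -0.0, 1.2]
opening: 0.0857
```

Request:
{"name": "move_arm", "arguments": {"rows": [{"tx": 0,"ty": 0,"tz": 0,"roll": 0},{"tx": 0,"ty": 0,"tz": 0,"roll": 0}]}}

```text
time_s: 9.1
position: [0.4338, -0.0521, 0.1984]
ee_rot: [0.031, -3.139, 0.0]
force: [-0.2, 0.7, 0.4]
opening: 0.0852
```

Run:
```python
from ov import *
a,d=save('side','side6');b,_=save('top','top6');s=state(); print(s['time_s'],s['position'],s['ee_rot'])
u0,v0=315,185
pts=np.array([unproj('side',u,v,d[v,u]) for v in range(195,236) for u in range(338,366)])
m=pts[(pts[:,2]>.05)&(pts[:,2]<.085)&(pts[:,0]<.47)]; print(len(m),np.median(m,0),m.min(0),m.max(0))
m=pts[(pts[:,2]>.002)&(pts[:,2]<.014)&(pts[:,0]<.47)]; print(len(m),np.median(m,0),m.min(0),m.max(0))
p=s['position']
draw(a,'side',(290,150,390,240),7,tamper([.431,-.052]),'os6');draw(b,'top',(260,190,370,260),7,tamper([.431,-.052]),'ot6')
```

```text
9.2 [ 0.43399214 -0.05158388  0.19891979] [ 3.29215818e-02 -3.14035849e+00 -4.51841518e-05]
106 [ 0.42448925 -0.03796888  0.07093188] [ 0.41324763 -0.06145254  0.05005588] [ 0.44861429 -0.03019009  0.08482265]
170 [ 0.43567165 -0.04232082  0.00401946] [ 0.40196875 -0.183984    0.00204696] [0.46921943 0.00264877 0.01398564]
```

View pics/os6.png

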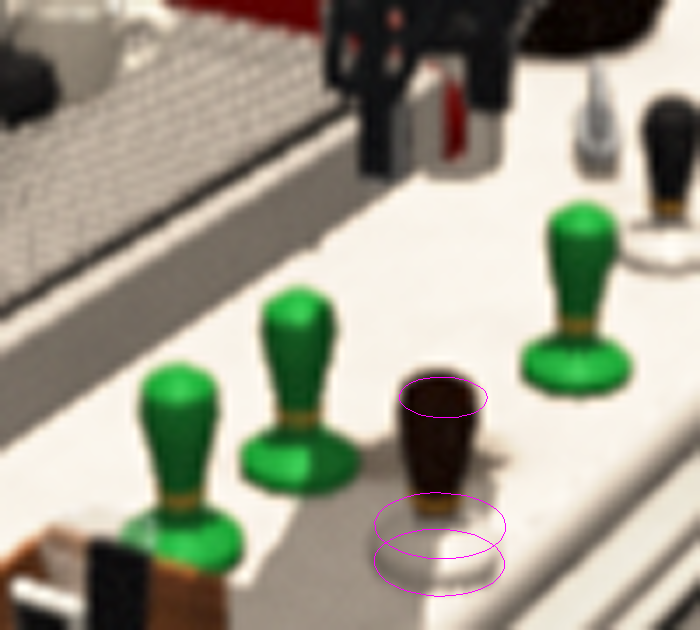

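View pics/ot6.png

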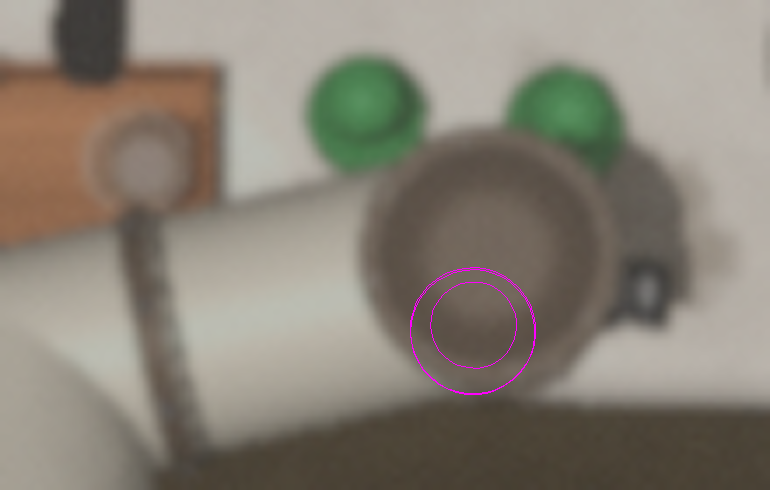

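Request:
{"name": "move_arm", "arguments": {"rows": [{"tx": 0,"ty": 0,"tz": 0.12,"roll": 0},{"tx": 0,"ty": 0,"tz": 0.12,"roll": 0},{"tx": 0,"ty": 0,"tz": 0.1,"roll": 0},{"tx": 0,"ty": 0,"tz": 0.08,"roll": 0},{"tx": 0,"ty": 0,"tz": 0.06,"roll": 0}]}}

```text
time_s: 9.62
position: [0.4334, -0.0515, 0.0777]
ee_rot: [0.034, -3.139, 0.001]
force: [-0.1, 0.9, -0.1]
opening: 0.0854
```

Request:
{"name": "move_arm", "arguments": {"rows": [{"tx": 0,"ty": 0,"tz": 0.06,"roll": 0},{"tx": 0,"ty": 0,"tz": 0,"roll": 0},{"tx": 0,"ty": 0,"tz": 0,"roll": 0},{"tx": 0,"ty": 0,"tz": 0,"roll": 0}]}}

```text
time_s: 9.95
position: [0.4352, -0.0516, 0.0651]
ee_rot: [-0.033, 3.14, 0.0]
force: [-0.4, 0.1, -0.6]
opening: 0.0853
```

Run:
```python
from ov import *
a,d=save('side','side7');s=state(); print(s['time_s'],s['position'],s['ee_rot'],s['force'])
crop(a,310,160,390,240,8,'s7c')
```

```text
10.0 [ 0.43546008 -0.05163797  0.06536735] [-3.27738406e-02  3.13921203e+00  5.95018628e-04] [-0.86909475 -0.45792405 -0.64302698]
```

View pics/s7c.png

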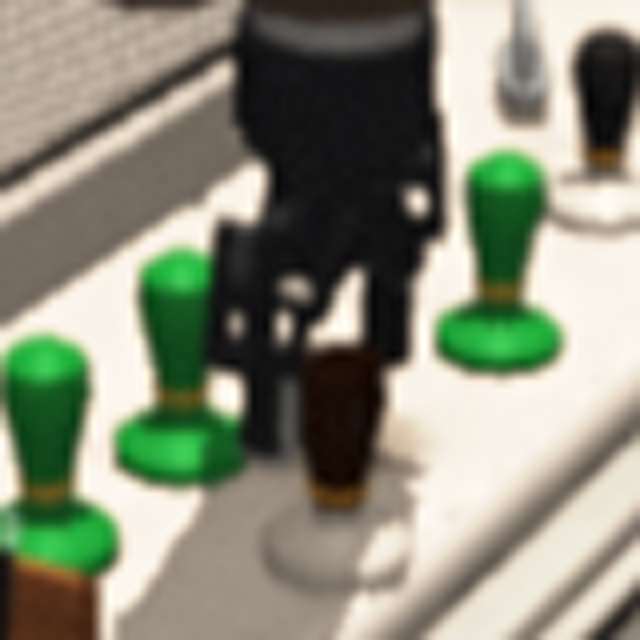

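Request:
{"name": "move_arm", "arguments": {"rows": [{"tx": 0,"ty": 0,"tz": 0,"roll": 0},{"tx": 0,"ty": 0,"tz": 0,"roll": 0},{"tx": 0,"ty": 0,"tz": 0,"roll": 0},{"tx": 0,"ty": 0,"tz": 0,"roll": 0},{"tx": 0,"ty": 0,"tz": 0,"roll": 0}], "fingers": 0.1, "newtons": 50}}

```text
time_s: 10.42
position: [0.4351, -0.0523, 0.065]
ee_rot: [-0.031, 3.141, -0.0]
force: [-0.6, -1.3, 4.9]
opening: 0.0347
```

Request:
{"name": "move_arm", "arguments": {"rows": [{"tx": 0,"ty": 0,"tz": 0,"roll": 0},{"tx": 0,"ty": 0,"tz": 0,"roll": 0}]}}

```text
time_s: 10.58
position: [0.435, -0.0524, 0.0649]
ee_rot: [-0.031, 3.141, -0.0]
force: [-0.7, -1.0, 5.0]
opening: 0.0349
```

Request:
{"name": "move_arm", "arguments": {"rows": [{"tx": 0,"ty": 0,"tz": -0.04,"roll": 0},{"tx": 0,"ty": 0,"tz": -0.08,"roll": 0},{"tx": 0,"ty": 0,"tz": -0.12,"roll": 0},{"tx": 0,"ty": 0,"tz": -0.12,"roll": 0},{"tx": 0,"ty": 0,"tz": -0.12,"roll": 0}]}}

```text
time_s: 11.0
position: [0.4333, -0.0523, 0.1845]
ee_rot: [0.03, -3.138, -0.0]
force: [1.0, 0.9, -4.0]
opening: 0.0354
```

Request:
{"name": "move_arm", "arguments": {"rows": [{"tx": 0,"ty": 0,"tz": -0.06,"roll": 0},{"tx": 0.05,"ty": 0,"tz": 0,"roll": 0},{"tx": 0.08,"ty": 0.02,"tz": 0,"roll": 0},{"tx": 0.06,"ty": 0.06,"tz": 0,"roll": 0},{"tx": 0,"ty": 0.1,"tz": 0,"roll": 0}]}}

```text
time_s: 11.42
position: [0.3815, -0.0096, 0.1976]
ee_rot: [0.024, -3.135, 0.001]
force: [0.2, -0.7, -4.7]
opening: 0.0345
```

Run:
```python
from ov import *
a,d=save('side','side8');s=state(); print(s['time_s'],s['position'],s['ee_rot'],s['force'],s['opening'])
cv2.imwrite('pics/s8c.png',cv2.resize(a[120:260,240:420,::-1],None,fx=4,fy=4))
```

```text
11.4667 [ 0.38420442 -0.0058522   0.19839011] [ 0.02982414 -3.14030706 -0.0031862 ] [ 0.25895321  4.0281613  -3.49541669] 0.03488784766205447
```

View pics/s8c.png

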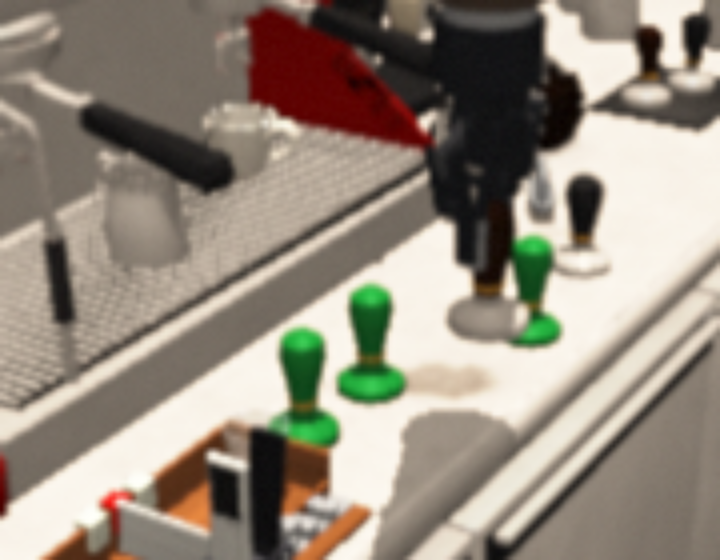

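Request:
{"name": "move_arm", "arguments": {"rows": [{"tx": 0,"ty": 0.12,"tz": 0,"roll": 0},{"tx": 0,"ty": 0.13,"tz": 0,"roll": 0},{"tx": 0,"ty": 0.13,"tz": 0,"roll": 0},{"tx": 0,"ty": 0.13,"tz": 0,"roll": 0},{"tx": 0,"ty": 0.13,"tz": 0,"roll": 0}]}}

```text
time_s: 11.88
position: [0.3819, 0.1528, 0.1984]
ee_rot: [0.03, -3.139, 0.001]
force: [1.2, -0.5, -4.0]
opening: 0.0351
```

Request:
{"name": "move_arm", "arguments": {"rows": [{"tx": 0,"ty": 0.13,"tz": 0,"roll": 0},{"tx": 0,"ty": 0.13,"tz": 0,"roll": 0},{"tx": 0,"ty": 0.1,"tz": 0,"roll": 0},{"tx": -0.05,"ty": 0.06,"tz": 0,"roll": 0},{"tx": -0.08,"ty": 0,"tz": 0,"roll": 0}]}}

```text
time_s: 12.3
position: [0.4125, 0.26, 0.1982]
ee_rot: [0.038, -3.14, -0.0]
force: [1.1, 0.4, -4.1]
opening: 0.0348
```

Request:
{"name": "move_arm", "arguments": {"rows": [{"tx": -0.1,"ty": 0,"tz": 0,"roll": 0},{"tx": -0.1,"ty": 0,"tz": 0,"roll": 0},{"tx": -0.08,"ty": 0,"tz": 0,"roll": 0},{"tx": -0.05,"ty": 0,"tz": 0,"roll": 0},{"tx": 0,"ty": 0,"tz": 0,"roll": 0}]}}

```text
time_s: 12.72
position: [0.4977, 0.2589, 0.1973]
ee_rot: [0.028, -3.14, 0.002]
force: [-1.7, -0.2, -5.2]
opening: 0.0347
```

Request:
{"name": "move_arm", "arguments": {"rows": [{"tx": 0,"ty": 0,"tz": 0,"roll": 0},{"tx": 0,"ty": 0,"tz": 0,"roll": 0},{"tx": 0,"ty": 0,"tz": 0,"roll": 0}]}}

```text
time_s: 12.97
position: [0.495, 0.2588, 0.1988]
ee_rot: [0.031, -3.14, 0.001]
force: [0.5, -0.1, -3.7]
opening: 0.035
```

Request:
{"name": "move_arm", "arguments": {"rows": [{"tx": 0,"ty": 0.034,"tz": 0,"roll": 0},{"tx": 0,"ty": 0,"tz": 0.06,"roll": 0},{"tx": 0,"ty": 0,"tz": 0.08,"roll": 0},{"tx": 0,"ty": 0,"tz": 0.06,"roll": 0},{"tx": 0,"ty": 0,"tz": 0,"roll": 0}]}}

```text
time_s: 13.38
position: [0.4935, 0.2669, 0.1462]
ee_rot: [0.031, -3.136, 0.006]
force: [-1.3, -0.6, -4.0]
opening: 0.0348
```

Run:
```python
from ov import *
a,d=save('side','side9');s=state(); print(s['time_s'],s['position'],s['ee_rot'],s['force'],s['opening'])
c=s['position']
L=caddy([.468,.2,.03],.078)+[(circ(c,.029,c[2]-.065),(255,0,255)),(circ(c,.029,.008),(0,255,0))]
draw(a,'side',(225,195,345,295),6,L,'os9')
```

```text
13.4333 [0.49464811 0.26745178 0.14803281] [ 0.03212541 -3.13850348  0.00386065] [ 0.46257463  0.36654217 -3.31404743] 0.03499780893292554
```

View pics/os9.png

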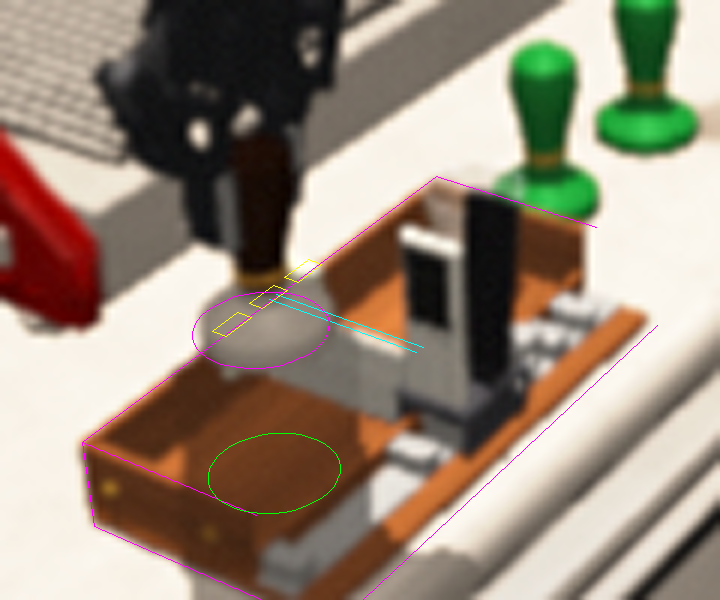

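Request:
{"name": "move_arm", "arguments": {"rows": [{"tx": 0,"ty": 0,"tz": 0.07,"roll": 0},{"tx": 0,"ty": 0,"tz": 0.08,"roll": 0},{"tx": 0,"ty": 0,"tz": 0.07,"roll": 0},{"tx": 0,"ty": 0,"tz": 0.05,"roll": 0},{"tx": 0,"ty": 0,"tz": 0,"roll": 0}]}}

```text
time_s: 13.85
position: [0.495, 0.2674, 0.0805]
ee_rot: [0.031, -3.139, 0.003]
force: [0.1, -0.3, -4.4]
opening: 0.0351
```

Request:
{"name": "move_arm", "arguments": {"rows": [{"tx": 0,"ty": 0,"tz": 0.008,"roll": 0},{"tx": 0,"ty": 0,"tz": 0,"roll": 0},{"tx": 0,"ty": 0,"tz": 0,"roll": 0}]}}

```text
time_s: 14.1
position: [0.4968, 0.2685, 0.0814]
ee_rot: [-0.032, 3.139, 0.003]
force: [0.1, 0.4, -3.5]
opening: 0.0348
```

Request:
{"name": "move_arm", "arguments": {"rows": [{"tx": 0,"ty": 0,"tz": 0.016,"roll": 0},{"tx": 0,"ty": 0,"tz": 0,"roll": 0},{"tx": 0,"ty": 0,"tz": 0,"roll": 0},{"tx": 0,"ty": 0,"tz": 0,"roll": 0}]}}

```text
time_s: 14.43
position: [0.496, 0.2676, 0.076]
ee_rot: [-0.031, 3.141, 0.0]
force: [-0.7, 1.3, -4.1]
opening: 0.035
```

Request:
{"name": "move_arm", "arguments": {"rows": [{"tx": 0,"ty": 0,"tz": 0.008,"roll": 0},{"tx": 0,"ty": 0,"tz": 0,"roll": 0},{"tx": 0,"ty": 0,"tz": 0,"roll": 0}]}}

```text
time_s: 14.68
position: [0.4958, 0.2675, 0.0737]
ee_rot: [0.031, -3.141, 0.0]
force: [0.4, 0.0, -4.7]
opening: 0.035
```

Request:
{"name": "move_arm", "arguments": {"rows": [{"tx": 0,"ty": 0,"tz": 0.006,"roll": 0},{"tx": 0,"ty": 0,"tz": 0,"roll": 0},{"tx": 0,"ty": 0,"tz": 0,"roll": 0}]}}

```text
time_s: 14.93
position: [0.4962, 0.2677, 0.0731]
ee_rot: [-0.032, 3.141, 0.0]
force: [-1.0, -1.4, 2.4]
opening: 0.0352
```

Run:
```python
from ov import *
a,d=save('side','side10');s=state(); print(s['time_s'],s['position'],s['force'],s['opening'])
crop(a,230,195,330,295,7,'s10c')
```

```text
14.9833 [0.49623721 0.26773577 0.07308343] [-1.89658957 -2.09736891  3.15270596] 0.03493809115128561
```

View pics/s10c.png

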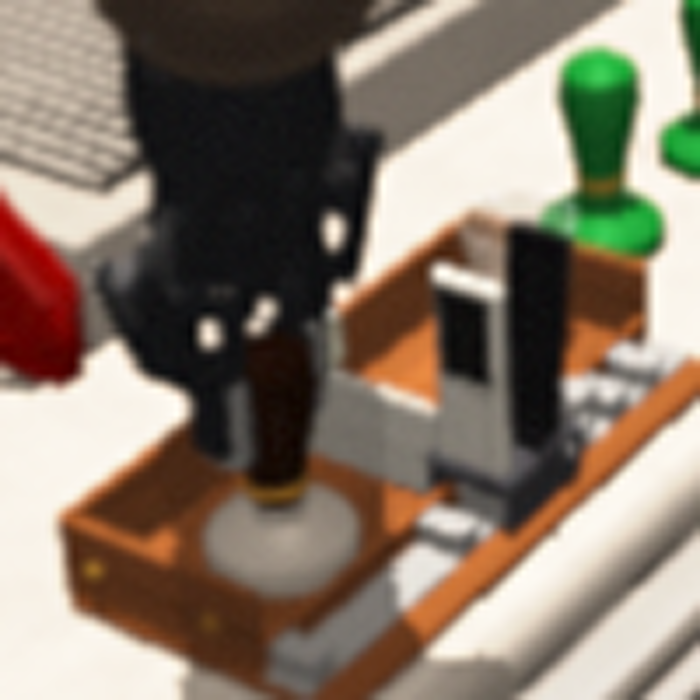

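Request:
{"name": "move_arm", "arguments": {"rows": [{"tx": 0,"ty": 0,"tz": 0,"roll": 0},{"tx": 0,"ty": 0,"tz": 0,"roll": 0},{"tx": 0,"ty": 0,"tz": 0,"roll": 0},{"tx": 0,"ty": 0,"tz": 0,"roll": 0},{"tx": 0,"ty": 0,"tz": 0,"roll": 0}], "fingers": 0.85}}

```text
time_s: 15.4
position: [0.496, 0.2678, 0.0723]
ee_rot: [-0.031, 3.141, 0.0]
force: [-0.8, 0.3, 0.6]
opening: 0.0724
```

Request:
{"name": "move_arm", "arguments": {"rows": [{"tx": 0,"ty": 0,"tz": -0.04,"roll": 0},{"tx": 0,"ty": 0,"tz": -0.08,"roll": 0},{"tx": 0,"ty": 0,"tz": -0.12,"roll": 0},{"tx": 0,"ty": 0,"tz": -0.12,"roll": 0},{"tx": 0,"ty": 0,"tz": -0.06,"roll": 0}]}}

```text
time_s: 15.82
position: [0.4975, 0.2686, 0.1821]
ee_rot: [-0.032, 3.136, 0.006]
force: [0.9, 0.3, 0.4]
opening: 0.0726
```

Request:
{"name": "move_arm", "arguments": {"rows": [{"tx": 0.08,"ty": 0,"tz": 0,"roll": 0},{"tx": 0.12,"ty": 0,"tz": 0,"roll": 0},{"tx": 0.12,"ty": 0,"tz": 0,"roll": 0},{"tx": 0.06,"ty": 0,"tz": 0,"roll": 0},{"tx": 0,"ty": 0,"tz": 0,"roll": 0}]}}

```text
time_s: 16.23
position: [0.3985, 0.2651, 0.1783]
ee_rot: [0.034, -3.141, -0.001]
force: [0.6, 0.3, 0.7]
opening: 0.0723
```

Run:
```python
from ov import *
a,d=save('side','side11');b,_=save('top','top11');s=state(); print(s['time_s'],s['position'],s['force'],s['opening'])
P=[.468,.2,.03]
draw(a,'side',(230,185,330,285),6,tamper([.495,.267])[:0],'s11c');cv2.imwrite('pics/t11.png',cv2.resize(b[170:260,190:470,::-1],None,fx=2.8,fy=2.8,interpolation=cv2.INTER_CUBIC))
pts=np.array([unproj('side',u,v,d[v,u]) for v in range(215,280) for u in range(280,318) if d[v,u]>0])
m=pts[(pts[:,2]>.085)&(pts[:,2]<.107)&(abs(pts[:,0]-.44)<.012)&(pts[:,1]<.23)]
print(np.median(m[m[:,1]<.1925],0),np.median(m[m[:,1]>.1925],0))
```

```text
16.3333 [0.40110448 0.26619569 0.17843676] [ 0.80529868  0.16300374 -0.55241704] 0.07285864893577831
[0.4407161  0.17136743 0.09499165] [0.43936157 0.21581484 0.09581502]
```

View pics/s11c.png

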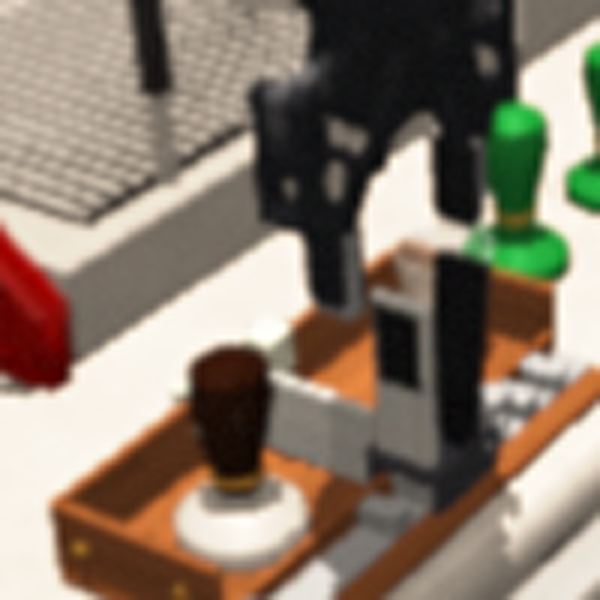

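View pics/t11.png

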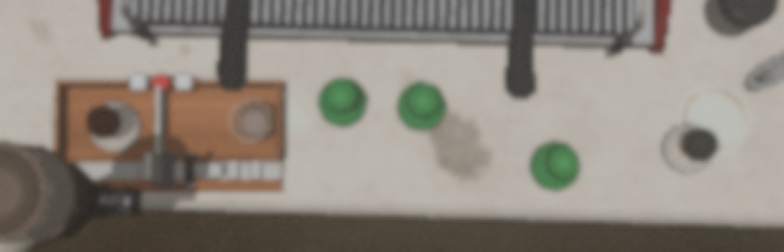

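Run:
```python
from h import *
print(arm.sign_off())
```

```text
the job is handed in; nothing more can be done
None
```

I squeezed the release lever and slid the follower from its first notch to the fourth, the one marked by the red clip (middle of the three). I let go there, then stood the brown-handled tamper in the widened bay. The job was handed in at about 16 s; sign-off gives no verdict.

Last checks:
- **Latch:** the lever-to-handle spacing in the side camera's depth is 44.4 mm, against 44.3 mm before the start, so the tooth is fully in the notch.
- **Divider:** the top view shows it level with the red clip to within about 1 px (about 3 mm). The depth data gave about 75 mm of travel instead of the nominal 78 mm. I put that down to the notch play and it is well inside the 7 mm limit.
- **Tamper:** it stands upright on the caddy floor by eye, about 10 mm or more clear of the walls and curb by calculation. I did not measure its final tilt or height in numbers. The wrist force changed from about -4.7 N to +3 N as it touched down at the expected height.
- **Other items:** the shot glass and the black-handled tamper look unmoved. I never identified the shaker for certain, but the arm felt no contact on the way.
- **Arm:** it is clear of everything.

The two cameras disagreed by 4–10 mm in y. The side camera matched the gripper's own position to about 1–3 mm, so I relied on it.

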